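# Fit the stop post into its spring-plunger holder

### The arm

A 6-joint arm with a two-finger parallel gripper is mounted at the origin on a cart in front of the work surface, level with it; the furniture and walls round the work are solid. World frame = base frame: x ahead of the robot, y to its left, z up, the work surface at z = 0. Lengths are in m, angles in rad, forces in N, time in s.
With the tool pointing down it reaches from about 0.375 to 0.975 m from the base axis. Payload 3.8 kg.
Tool frame: the origin (TCP) lies at the very end of the fingers, on their centre line; the grasp point (between the pads) lies 19 mm behind it (bot.pinch_z is the distance from the TCP to the grasp point, in m); x points along the fingers, y is the direction in which the jaws open and shut, and the axes are right-handed (so a half turn about x gives the same grasp; the last joint's range is limited). The gripper opens to 85 mm and grips with 20 to 120 N. Pads are 22 mm wide; open, the fingers measure 114 mm over their backs; the gripper's body (76 mm by 85 mm) begins 54 mm behind the grasp point. The pads swing forward as they close: fully open they stand 13 mm farther back than shut.
Start: joints at [-1.205, 0.264, 1.604, -0, 1.274, -0.037], TCP at [0.265, -0.621, 0.231] pointing down, gripper open.
Joint ranges: [-2.63, 2.63], [-0.94, 2.18], [0.31, 2.57], [-1.31, 4.45], [0, 2.66], [-2.55, 2.55]. Speed limits (rad/s): [2.57, 2.57, 3.14, 3.14, 3.14, 3.14].

### API

Orientations are given as a rotation vector (axis times angle).
In Python, from workcell import monitor, imaging, finish_job, bot gives the robot as it stands.
- The arm moves only by the tool jog_arm, never from a script. Its argument "rows" is a list of rows, each a list of 7 numbers: the shift along the tool's x, y, z in m, then the turn, a rotation vector about the tool's x, y, z in rad, then the opening in per cent of the stroke, from 0 (shut) to 100 (fully open). A call has 1 to 20 rows; each row is the pose to reach, as a shift and turn from the pose measured when the call began, along the tool's axes at that moment; what a row does not reach only later rows make up. A row lasts 1/10 s, in which the tool goes at most 50 mm and 8.59 degrees, less where a joint would pass 70% of its speed; a pose out of reach is approached as far as the arm can. A call with a gripper value outside its range is refused whole. The fingers move at their own pace and stop on an object; "force" is the grip in N (left out, the last holds). Time passes only in rows, so rows that repeat a pose let the fingers close. It gives the time, the measured TCP pose, the force and the opening at its end, in the units of the state.
- monitor.read_state(): the state, without advancing time (a new reading comes with each control period).
- imaging.read_camera(name): name is "scene" or "top" or "wrist"; returns the picture (400x640x3 uint8, blue, green, red); there is no depth.
- imaging.camera_params(name): a dict with "fx", "fy", "cx", "cy" (pixels), "T" (4x4, takes a point from camera to world coordinates); the wrist camera has in their place "T_tool_cam" (4x4, takes a point from camera to tool coordinates, whose origin is the TCP and whose axes are the tool frame's). Camera axes: x right, y down, z forward; pixel columns grow to the right and rows downward; lengths in m; the calibration is good to about 2 mm. A picture is of the moment at which its call begins: read the wrist's pose just before it. camera_params takes no time and is no camera call.
- finish_job(): hands the job in, once; it reports no verdict.
The state is a dict: "time": time; "q": joint angles; "joint_vel": joint speeds; "joint_torque": joint torques, N m; "tool_pos": TCP position; "tcp_rot": TCP orientation; "wrist_force": force on the tool from outside, world axes, zero at the start; "torque": the same for the moment, N m; "width": opening from 0.0 (shut) to 1.0 (fully open).
Only numpy, scipy, OpenCV 4.12 (cv2) and the standard library are available. Lean on these libraries where they do the work, as an engineer would, in place of code of your own. Each camera call takes 0.05 s, during which the arm holds its last target. There are 200 camera calls.

### The job

Pull the stop post out of its wooden storage block and slide it down into the bore of the post holder on the saw table, with its yellow stop arm pointing the same way as the red pointer on the holder. Push it past the side spring plunger until the plunger has snapped into the post's groove and holds it down against the ejector spring underneath; how deep that is differs from time to time, so feel for it and stop pushing as soon as it bottoms, because forcing it bends the seat. Let go of the post and leave the other things on the table alone.

Things in the scene. Friction and masses are not known exactly. Their poses are not given: they have to be found in the camera images.
- post: Stop post, 0.2-0.3 kg, upright. Origin at the centre of its foot, z up the rod, x towards the stop arm. From the foot up: taper 10 mm high (7 to 16 mm diameter); 16 mm round rod up to 111 mm, with a groove round it 35 to 45 mm above the foot (10 mm diameter inside); collar 26 mm wide at 88 to 94 mm; square aluminium head 24 x 24 mm from 111 to 145 mm; small screw on top, up to 148 mm; thumb screw on the -x face
- post_head (a point): centre of the post's square head, on the rod's axis, 128 mm above the foot; axes as the post's. Grip the head on its two faces that look along y, so that the arm, which leaves along +x, sticks out between the fingers
- post_foot (a point): centre of the post's foot (lowest point on the axis); axes as the post's
- stop_tip (a point): end of the yellow stop arm (12 x 12 mm, 115 to 127 mm above the foot, black rubber pad of 16 mm at its end): 65 mm along the post's x from the rod's axis, 121 mm above the foot
- rack_mouth (a point): centre of the hole's mouth in the top of the wooden storage block (70 x 70 x 92 mm, fixed). The through hole is 19 mm wide; at the start the post hangs loose in it by its collar, its foot 4 mm above the table
- holder: Post holder, fixed to the table: aluminium block 44 x 44 mm, 91 mm high, on a dark flange 100 x 70 x 8 mm. Origin at the centre of its underside, under the bore's axis; z up; x along the red pointer. On its -x side a grey housing (18 x 28 x 78 mm, top 88 mm above the table) hides the plunger. Over 30 N of contact force on it (a push of about 18 N) damages it
- holder_mouth (a point): centre of the mouth of the 17.5 mm bore in the holder's top, 91 mm above the table. Home is with the foot 53 to 83 mm below it: plunger and seat are set together, out of sight. Over the last 10 mm an ejector plate pushes up with 3 to 6 N and lifts the post again if the plunger has not snapped in. Then the seat is solid: 8 to 15 N of push with no headway means home; let go there. The collar stays above the top
- plunger (a joint): how far the plunger's round nose is pushed back, in m: 0 with the bore empty (nose 4 mm from the bore's axis), 0.0025 to 0.004 on the full rod, under 0.0016 when snapped into the groove. Spring: 5 N at 0 and 0.8 N more per mm; it pushes the post sideways along the holder's x. Riding over it takes up to about 8 N of push; then 25 mm of light drag until it snaps in
- bearing_ring_c (a point): centre of a loose ball bearing ring lying flat, 44 mm diameter, 12 mm high; to be left alone
- sander_c (a point): centre of a loose sanding block, 61 x 112 x 34 mm; to be left alone
- tape_c (a point): centre of a loose yellow tape measure standing on edge, 37 x 98 x 72 mm; to be left alone
Mind the look-alikes: they are no part of the job. Of the things like the holder, leave any that is blue; of the rest the larger one is meant.

How it is judged:
On the way, in this order (a step that is already met when the one before it is completed fails the run):
1. the post is lifted out of the storage block, its foot above the block's hole (height (world z) of post_foot above 0.095 m), for 0.1 s.
2. the foot of the post is in the bore of the holder, upright, not yet home (z of post_foot in the frame of holder between 0.041 and 0.089 m and x of post_foot in the frame of holder between -0.004 and 0.004 m and y of post_foot in the frame of holder between -0.004 and 0.004 m and angle between post's own z axis and vertical below 0.15 rad), for 0.1 s.
3. the post has ridden over the plunger, which has snapped into the groove (z of post_foot in the frame of holder between 0.0055 and 0.04 m and x of post_foot in the frame of holder between -0.003 and 0.003 m and y of post_foot in the frame of holder between -0.003 and 0.003 m and angle between post's own z axis and vertical below 0.08 rad and value of joint plunger below 0.0016 m), for 0.2 s.
At the end, for the whole second after the job is handed in: the post stands in the bore, upright within 0.08 rad, within 3 mm of the bore's axis, foot 51 to 85.5 mm below the mouth, plunger snapped into the groove (joint under 1.6 mm), arm tip within 14 mm of the red pointer's line and on its side, released and at rest (all of step 3 and y of stop_tip in the frame of holder between -0.014 and 0.014 m and x of stop_tip in the frame of holder above 0.05 m and linear speed of post below 0.01 m/s and contact force between the fingers and post below 0.1 N); the robot touches nothing.
It fails at once if the post is pressed against the holder with more than 30 N (contact force between post and holder above 30 N).
It fails at once if the post falls over (angle between post's own z axis and vertical above 0.6 rad).
It fails at once if the bearing is moved more than 15 mm (distance of bearing_ring_c from where it was at the start of the episode above 0.015 m).
It fails at once if the sanding block is moved more than 15 mm (distance of sander_c from where it was at the start of the episode above 0.015 m).
It fails at once if the tape measure is moved more than 15 mm (distance of tape_c from where it was at the start of the episode above 0.015 m).
It also fails if it takes over 45 s, if anything falls off the work surface, if the arm or the gripper's body presses on something with over 40 N, if the wrist force passes 120 N, or if a joint passes its speed limit or range.

## Working session

There is one attempt and no reset: what is moved stays moved. The work goes in short steps, Python scripts to look and compute and a tool call to move; the robot and the scene stay as the last step left them, time stands still between calls to the robot, and variables do not carry over. Pictures are saved under pics/ and viewed, about 8 in all and at most 12, crops included, and the job is handed in when it is done.

Besides the shell and the picture viewer there is one more tool, called after "Request:" by a JSON object that holds its "name" and its "arguments". jog_arm: Moves the arm, as the interface text tells. Its arguments: {"type":"object","properties":{"rows":{"type":"array","items":{"type":"array","items":{"type":"number"}}},"force":{"type":"number"}},"required":["rows"]}

```bash
mkdir -p pics; python3 - <<'E'
from workcell import monitor, imaging, bot
import cv2,numpy as np
np.set_printoptions(precision=4,suppress=True)
s=monitor.read_state();print({k:np.round(v,4) for k,v in s.items()})
for n in("scene","top","wrist"):
    cv2.imwrite(f"pics/{n}0.png",imaging.read_camera(n)); 
    p=imaging.camera_params(n);print(n,p)
print(bot.pinch_z)
E
```

```text
{'time': np.float64(0.0), 'q': array([-1.2049,  0.2647,  1.6054, -0.    ,  1.2737, -0.0369]), 'joint_vel': array([ 0.0009, -0.0021, -0.0005, -0.0012,  0.0002,  0.0005]), 'joint_torque': array([  0.001 , -51.5105, -36.7317,   0.    ,   0.0128,  -0.    ]), 'tool_pos': array([ 0.2643, -0.6203,  0.23  ]), 'tcp_rot': array([ 2.0004,  0.4107, -2.0013]), 'wrist_force': array([0.5272, 0.1541, 0.0594]), 'torque': array([-0.0116,  0.0064,  0.0327]), 'width': np.float64(1.0012)}
scene {'fx': 389.224765734805, 'fy': 389.224765734805, 'cx': 320.8272524549943, 'cy': 204.57470710029642, 'T': array([[-0.5714, -0.3549,  0.74  , -0.0621],
       [-0.8204,  0.2241, -0.526 ,  0.6469],
       [ 0.0208, -0.9076, -0.4192,  0.4602],
       [ 0.    ,  0.    ,  0.    ,  1.    ]])}
top {'fx': 429.81182527499067, 'fy': 429.81182527499067, 'cx': 314.82389745749566, 'cy': 204.85227148756425, 'T': array([[-0.014 , -0.989 ,  0.147 ,  0.4491],
       [-0.9998,  0.0161,  0.0133,  0.1803],
       [-0.0155, -0.1467, -0.9891,  0.9807],
       [ 0.    ,  0.    ,  0.    ,  1.    ]])}
wrist {'fx': 303.1532103866757, 'fy': 303.1532103866757, 'cx': 314.2407804781562, 'cy': 199.5692999754852, 'T_tool_cam': array([[-0.0007, -0.2965,  0.955 , -0.1422],
       [ 1.    ,  0.0001,  0.0008,  0.0007],
       [-0.0003,  0.955 ,  0.2965, -0.0763],
       [ 0.    ,  0.    ,  0.    ,  1.    ]])}
0.0187
```

View pics/scene0.png

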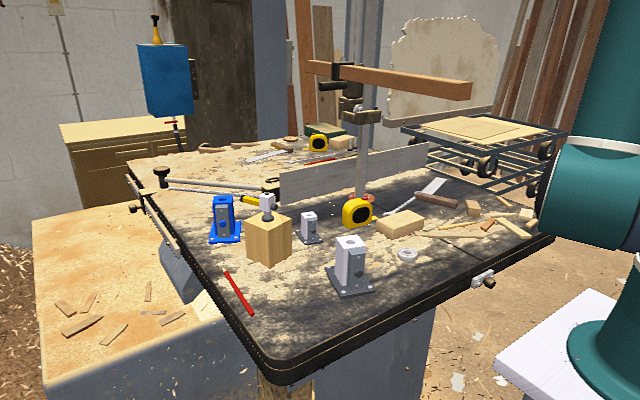

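View pics/top0.png

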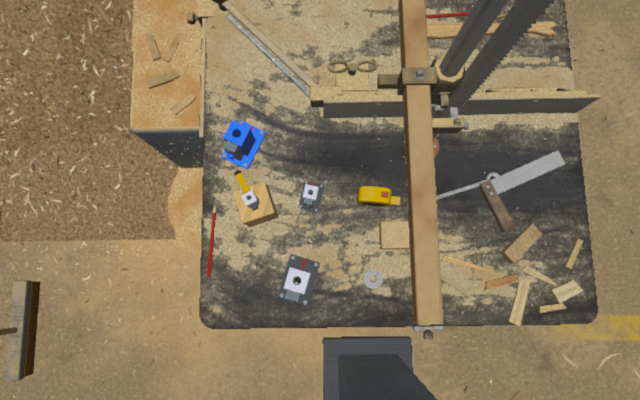

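Look-alikes, top-view pixels:
- Holders: blue (240,143), small grey (311,192) and large grey (298,281). I choose the large grey one.
- Post: only one, in the wooden block at (250,200).

An overhead beam crosses the scene at column ~420. I'll check the choice in a crop.

```bash
python3 - <<'E'
import cv2,numpy as np
t=cv2.imread("pics/top0.png");s=cv2.imread("pics/scene0.png")
a=cv2.resize(t[160:310,220:345],None,fx=4,fy=4,interpolation=cv2.INTER_CUBIC)[:600]
b=cv2.resize(s[185:305,235:395],None,fx=4,fy=4,interpolation=cv2.INTER_CUBIC)
cv2.imwrite("pics/c1.png",a); cv2.imwrite("pics/c2.png",b)
E
```

```text
(no output)
```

View pics/c1.png

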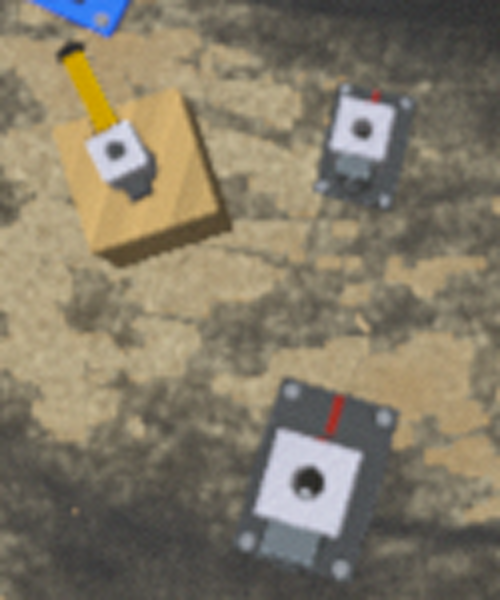

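View pics/c2.png

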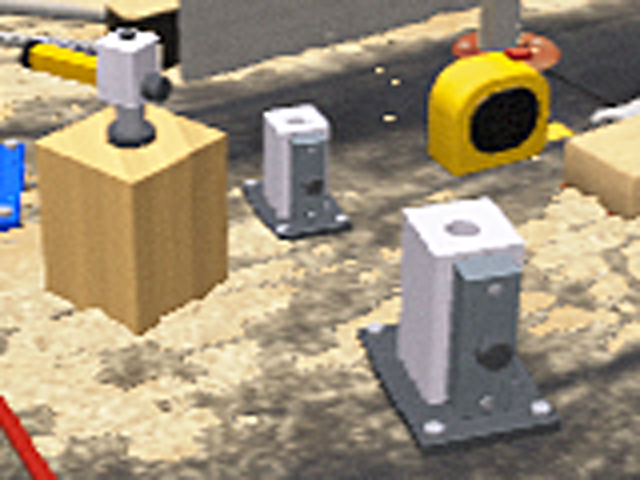

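```bash
cat > h.py <<'E'
import numpy as np
from scipy.spatial.transform import Rotation as R
from workcell import imaging, monitor
np.set_printoptions(precision=4,suppress=True)
def ray(T,p,px):
    d=T[:3,:3]@np.array([(px[0]-p['cx'])/p['fx'],(px[1]-p['cy'])/p['fy'],1]); return T[:3,3],d/np.linalg.norm(d)
def cam(n,px):
    p=imaging.camera_params(n); return ray(np.array(p['T']),p,px)
def tri(*rs):
    A=sum(np.eye(3)-np.outer(d,d) for o,d in rs); b=sum((np.eye(3)-np.outer(d,d))@o for o,d in rs)
    x=np.linalg.solve(A,b); return x,[round(float(np.linalg.norm((np.eye(3)-np.outer(d,d))@(x-o))),4) for o,d in rs]
def atz(r,z): o,d=r; return o+d*(z-o[2])/d[2]
def tool():
    s=monitor.read_state(); T=np.eye(4); T[:3,:3]=R.from_rotvec(s['tcp_rot']).as_matrix(); T[:3,3]=s['tool_pos']; return T
def wray(T,px):
    p=imaging.camera_params('wrist'); return ray(T@np.array(p['T_tool_cam']),p,px)
E
python3 - <<'E'
from h import *
for n,t,s in[("screw",(249,197.5),(267,193.75)),("armtip",(237.5,172.5),(241.25,198.75)),("bore",(297.25,280.5),(350.5,242.25)),("beam end",(428,328),(471,90)),("tape",(376,190),(355,200))]:
    print(n,tri(cam("top",t),cam("scene",s)))
print(atz(cam("top",(304.5,259.25)),.008),atz(cam("top",(301.25,269.5)),.008),atz(cam("top",(297.25,280.5)),.091))
print(atz(cam("top",(249,197.5)),.152),atz(cam("top",(237.5,172.5)),.127))
print("beam left edge",[atz(cam("top",(402,200)),z) for z in (.2,.3,.4)])
print(tool())
E
```

```text
screw (array([0.5887, 0.3195, 0.1493]), [0.0013, 0.0013])
armtip (array([0.6462, 0.3494, 0.1232]), [0.0004, 0.0004])
bore (array([0.4255, 0.2301, 0.0882]), [0.0005, 0.0005])
beam end (array([0.3633, 0.032 , 0.3619]), [0.0026, 0.0026])
tape (array([0.616 , 0.0598, 0.0627]), [0.0001, 0.0001])
[0.4705 0.2183 0.008 ] [0.4478 0.2258 0.008 ] [0.4259 0.2303 0.091 ]
[0.5889 0.3202 0.152 ] [0.6452 0.3483 0.127 ]
beam left edge [array([0.5715, 0.0308, 0.2   ]), array([0.5559, 0.05  , 0.3   ]), array([0.5402, 0.0691, 0.4   ])]
[[-0.0007  0.392  -0.92    0.2644]
 [ 0.0017 -0.92   -0.392  -0.6204]
 [-1.     -0.0018 -0.0001  0.2302]
 [ 0.      0.      0.      1.    ]]
```

Request:
{"name": "jog_arm", "arguments": {"rows": [[-0.05,0,0,0,0,0,60],[-0.1,0,0,0,0,0,60],[-0.15,0,0,0,0,0,60],[-0.2,0,0,0,0,0,60],[-0.25,-0.02,-0.02,-0.1,0,0,60],[-0.27,-0.05,-0.05,-0.2,0,0,60],[-0.27,-0.08,-0.09,-0.3,0,0,60],[-0.27,-0.11,-0.13,-0.4,0,0,60],[-0.27,-0.14,-0.17,-0.5,0,0,60],[-0.27,-0.17,-0.21,-0.6,0,0,60],[-0.27,-0.2,-0.24,-0.7,0,0,60],[-0.27,-0.235,-0.28,-0.8,0,0,60],[-0.27,-0.268,-0.316,-0.9,0,0,60],[-0.27,-0.268,-0.316,-0.9,0,0,60]]}}

```text
time: 1.55
tool_pos: [0.452, -0.2454, 0.501]
tcp_rot: [1.401, 1.078, -1.395]
wrist_force: [0.3, -0.9, -0.8]
width: 0.604
```

Request:
{"name": "jog_arm", "arguments": {"rows": [[0,-0.01,-0.04,-0.13,0,0,60],[0,-0.02,-0.08,-0.26,0,0,60],[0,-0.03,-0.12,-0.39,0,0,60],[0,-0.045,-0.165,-0.52,0,0,60],[0,-0.058,-0.21,-0.65,0,0,60],[0,-0.07,-0.255,-0.78,0,0,60],[0,-0.082,-0.3,-0.91,0,0,60],[0,-0.094,-0.345,-1.04,0,0,60],[0,-0.106,-0.387,-1.17,0,0,60],[0,-0.117,-0.429,-1.3,0,0,60],[0.03,-0.1,-0.455,-1.43,0,0,60],[0.06,-0.085,-0.48,-1.56,0,0,60],[0.09,-0.07,-0.505,-1.69,0,0,60],[0.12,-0.055,-0.525,-1.82,0,0,60],[0.15,-0.04,-0.55,-1.95,0,0,60],[0.18,-0.03,-0.565,-2.08,0,0,60],[0.2,-0.022,-0.575,-2.21,0,0,60],[0.2,-0.022,-0.575,-2.3,0,0,60],[0.2,-0.022,-0.575,-2.3,0,0,60],[0.2,-0.022,-0.575,-2.3,0,0,60]]}}

```text
time: 3.55
tool_pos: [0.5787, 0.3162, 0.3033]
tcp_rot: [-0.363, 1.538, 0.369]
wrist_force: [-0.1, 0.4, -0.5]
width: 0.597
```

```bash
python3 - <<'E'
from h import *
import cv2
T=tool();np.save("T1.npy",T);cv2.imwrite("pics/w1.png",imaging.read_camera("wrist"));print(T,monitor.read_state()['q'])
E
```

```text
[[ 0.001  -0.4501  0.893   0.5787]
 [ 0.0037  0.893   0.4501  0.3162]
 [-1.      0.0029  0.0025  0.3033]
 [ 0.      0.      0.      1.    ]] [ 0.4609  0.1984  1.5512  0.0029  1.3884 -1.5777]
```

View pics/w1.png

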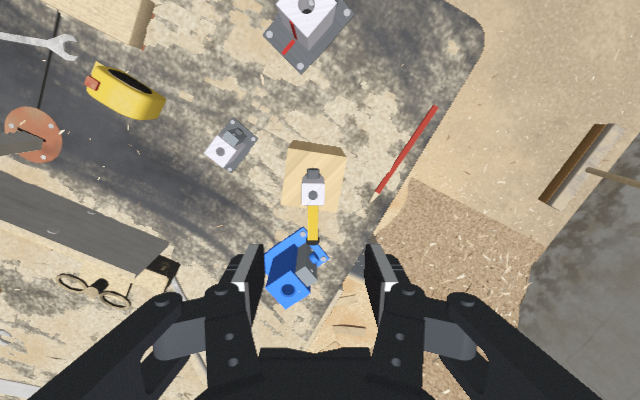

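Wrist view: screw top at (313,195), arm running straight down the picture to its tip at (313,241). So the jaws are already aligned with the head.

```bash
python3 - <<'E'
from h import *
import cv2
T=np.load("T1.npy")
g=cv2.imread("pics/w1.png")[165:260,270:360]; cv2.imwrite("pics/w1c.png",cv2.resize(g,None,fx=6,fy=6,interpolation=cv2.INTER_CUBIC))
x,e=tri(wray(T,(313,195)),cam("top",(249,197.5)),cam("scene",(267,193.75)));print(x,e)
print(tri(wray(T,(313,241)),cam("top",(237.5,172.5)),cam("scene",(241.25,198.75))))
print(atz(wray(T,(313,195)),.152),atz(wray(T,(306,6)),.091),tri(wray(T,(306,6)),cam("top",(297.25,280.5)),cam("scene",(350.5,242.25))))
print((T[:3,:3].T@(x-T[:3,3])))
E
```

```text
[0.5894 0.3197 0.1492] [0.0012, 0.001, 0.0018]
(array([0.6467, 0.3491, 0.1231]), [0.0006, 0.0007, 0.0004])
[0.5897 0.3199 0.152 ] [0.4294 0.2311 0.091 ] (array([0.4268, 0.23  , 0.087 ]), [0.0018, 0.0012, 0.0013])
[ 0.1541 -0.0022  0.0107]
```

View pics/w1c.png

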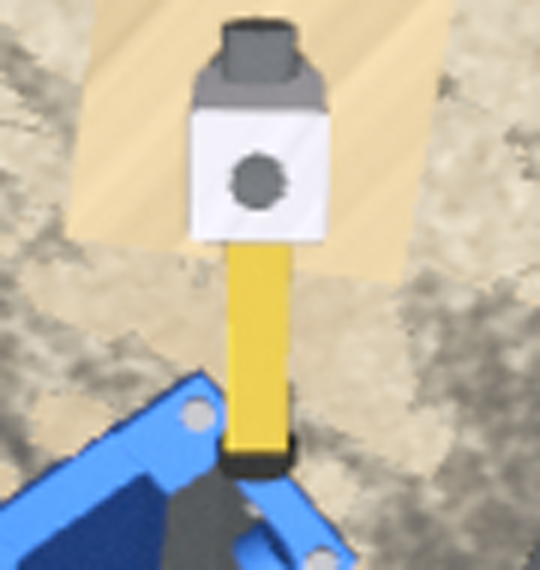

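Request:
{"name": "jog_arm", "arguments": {"rows": [[0.04,-0.002,0.0107,0,0,0,60],[0.08,-0.002,0.0107,0,0,0,60],[0.12,-0.002,0.0107,0,0,0,60],[0.15,-0.002,0.0107,0,0,0,60],[0.17,-0.002,0.0107,0,0,0,60],[0.185,-0.002,0.0107,0,0,0,60],[0.19,-0.002,0.0107,0,0,0,60],[0.19,-0.002,0.0107,0,0,0,20],[0.19,-0.002,0.0107,0,0,0,10],[0.19,-0.002,0.0107,0,0,0,0],[0.19,-0.002,0.0107,0,0,0,0],[0.19,-0.002,0.0107,0,0,0,0],[0.19,-0.002,0.0107,0,0,0,0],[0.19,-0.002,0.0107,0,0,0,0]], "force": 60}}

```text
time: 5.0
tool_pos: [0.5907, 0.3208, 0.1159]
tcp_rot: [-0.363, 1.534, 0.37]
wrist_force: [-0.2, 0.2, 4.9]
width: 0.275
```

Request:
{"name": "jog_arm", "arguments": {"rows": [[-0.01,0,0,0,0,0,0],[-0.03,0,0,0,0,0,0],[-0.06,0,0,0,0,0,0],[-0.09,0,0,0,0,0,0],[-0.12,0,0,0,0,0,0],[-0.14,0,0,0,0,0,0],[-0.15,0,0,0,0,0,0],[-0.15,0,0,0,0,0,0],[-0.15,0,0,0,0,0,0]]}}

```text
time: 5.9
tool_pos: [0.5893, 0.3196, 0.2644]
tcp_rot: [-0.363, 1.536, 0.369]
wrist_force: [-0.1, 0.0, -2.6]
width: 0.271
```

```bash
python3 - <<'E'
from h import *
T=tool();print(T)
# desired: tool z along pointer
import math
for yaw in(-14.6,-16,-18): print(yaw, math.degrees(math.atan2(T[1,2],T[0,2]))-yaw)
for p in((.428,.2305),): 
  print(T[:3,:3].T@(np.array([*p,T[2,3]])-T[:3,3]))
E
```

```text
[[ 0.0027 -0.4504  0.8928  0.5893]
 [ 0.0045  0.8928  0.4504  0.3196]
 [-1.      0.0028  0.0044  0.2644]
 [ 0.      0.      0.      1.    ]]
-14.6 41.37152255644048
-16 42.77152255644048
-18 44.77152255644048
[-0.0008 -0.0069 -0.1842]
```

Request:
{"name": "jog_arm", "arguments": {"rows": [[0,-0.01,-0.02,0.1,0,0,0],[0,-0.02,-0.04,0.22,0,0,0],[0,-0.035,-0.06,0.34,0,0,0],[0,-0.045,-0.08,0.46,0,0,0],[0,-0.055,-0.1,0.58,0,0,0],[0,-0.066,-0.119,0.7,0,0,0],[0,-0.066,-0.119,0.735,0,0,0],[0,-0.066,-0.119,0.735,0,0,0],[0,-0.066,-0.119,0.735,0,0,0]]}}

```text
time: 6.8
tool_pos: [0.5122, 0.2069, 0.2622]
tcp_rot: [0.212, 1.561, -0.206]
wrist_force: [-0.4, 1.1, -2.0]
width: 0.268
```

```bash
python3 - <<'E'
from h import *
import cv2
T=tool();np.save("T2.npy",T);cv2.imwrite("pics/w2.png",imaging.read_camera("wrist"));print(T)
p=imaging.camera_params('wrist');
W=np.linalg.inv(T@np.array(p['T_tool_cam']))@np.array([.4265,.23,.091,1]);print(p['fx']*W[:2]/W[2]+[p['cx'],p['cy']])
g=cv2.imread("pics/w2.png");cv2.imwrite("pics/w2c.png",cv2.resize(g[0:300,160:460],None,fx=2,fy=2,interpolation=cv2.INTER_CUBIC))
E
```

```text
[[ 0.0004  0.2636  0.9646  0.5122]
 [ 0.0038  0.9646 -0.2636  0.2069]
 [-1.      0.0038 -0.0006  0.2622]
 [ 0.      0.      0.      1.    ]]
[313.6433  90.4456]
```

View pics/w2c.png

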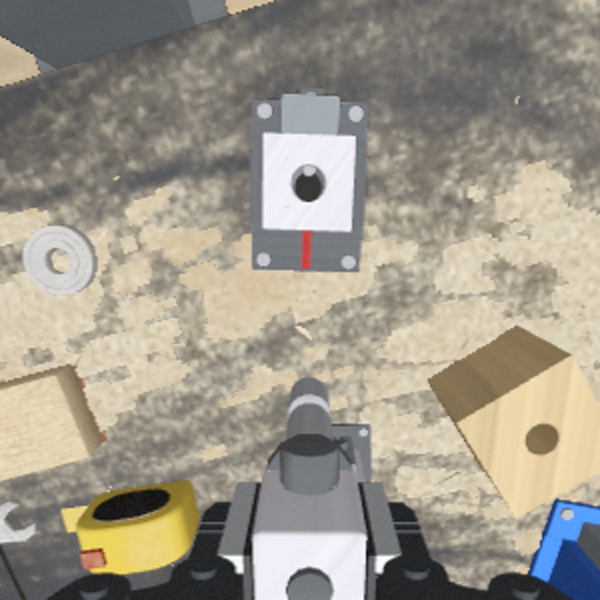

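```bash
python3 - <<'E'
from h import *
import cv2
T=np.load("T2.npy");I=np.eye(4)
p=imaging.camera_params('wrist')
def tx(px,x): # tool-frame point at tool x
    o,d=wray(I,px); return o+d*(x-o[0])/d[0]
off=.112 # foot below TCP
print("screw",tx((315,294.5),off-.148))
def proj(q):
    c=np.linalg.inv(np.array(p['T_tool_cam']))@np.array([*q,1]); return (p['fx']*c[:2]/c[2]+[p['cx'],p['cy']])
for dz in(-.002,0,.002):
  print(dz,"foot edge near",(proj((off,0,dz-.0035))-[160,0])*2,"foot c",(proj((off,0,dz))-[160,0])*2,"taper top near edge",(proj((off-.01,0,dz-.008))-[160,0])*2, "groove",(proj((off-.035,0,dz-.005))-[160,0])*2,(proj((off-.045,0,dz-.005))-[160,0])*2,"head low/top edge -x",(proj((off-.111,0,dz-.012))-[160,0])*2,(proj((off-.145,0,dz-.012))-[160,0])*2,"tophead corners",(proj((off-.145,-.012,dz-.012))-[160,0])*2,(proj((off-.145,.012,dz-.012))-[160,0])*2)
b=tri(wray(T,(314.5,91)),cam("top",(297.25,280.5)),cam("scene",(350.5,242.25)));print(b, atz(wray(T,(314.5,91)),.091), T[:3,:3].T@(b[0]-T[:3,3]))
g=cv2.imread("pics/w2.png");cv2.imwrite("pics/w2d.png",cv2.resize(g[180:320,265:365],None,fx=4,fy=4,interpolation=cv2.INTER_CUBIC))
E
```

```text
screw [-0.036   0.0001 -0.0014]
-0.002 foot edge near [309.1719 377.7702] foot c [309.1669 385.5211] taper top near edge [309.1888 373.6504] groove [309.2133 398.2655] [309.2267 406.4068] head low/top edge -x [309.3756 459.9681] [309.5005 526.118 ] tophead corners [250.0088 526.0829] [368.9985 526.1531]
0 foot edge near [309.1691 382.2068] foot c [309.164  389.9229] taper top near edge [309.1858 378.2875] groove [309.2099 403.3025] [309.2231 411.6401] head low/top edge -x [309.3699 467.19  ] [309.4927 534.9289] tophead corners [250.2882 534.8934] [368.7035 534.9643]
0.002 foot edge near [309.1662 386.6234] foot c [309.1612 394.3051] taper top near edge [309.1827 382.9029] groove [309.2065 408.3135] [309.2195 416.8453] head low/top edge -x [309.3643 474.357 ] [309.485  543.6551] tophead corners [250.5649 543.6194] [368.4113 543.6908]
(array([0.4261, 0.2302, 0.088 ]), [0.0011, 0.0004, 0.001]) [0.4272 0.2307 0.091 ] [ 0.1743 -0.0009 -0.0891]
```

View pics/w2d.png

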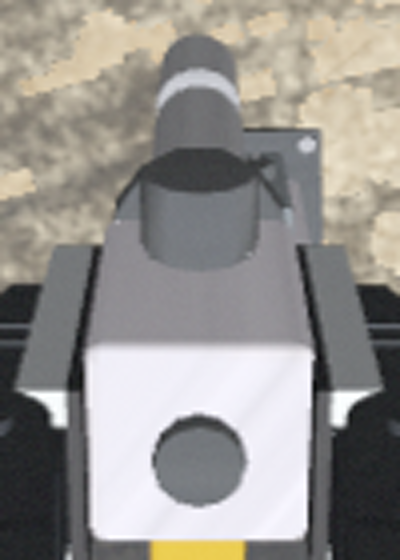

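Request:
{"name": "jog_arm", "arguments": {"rows": [[0,0,-0.03,0.03,0,0,0],[0,0,-0.06,0.03,0,0,0],[0,-0.001,-0.08,0.03,0,0,0],[0,-0.001,-0.088,0.03,0,0,0],[0.02,-0.001,-0.088,0.03,0,0,0],[0.04,-0.001,-0.088,0.03,0,0,0],[0.05,-0.001,-0.088,0.03,0,0,0],[0.05,-0.001,-0.088,0.03,0,0,0],[0.05,-0.001,-0.088,0.03,0,0,0]]}}

```text
time: 7.75
tool_pos: [0.4278, 0.2296, 0.2128]
tcp_rot: [0.236, 1.558, -0.23]
wrist_force: [0.2, -0.5, -1.5]
width: 0.273
```

```bash
python3 - <<'E'
from h import *
import cv2
T=tool();print(T,monitor.read_state()['wrist_force'])
o=T@np.array([0.112,0,-.0007,1]);print("foot",o)
a=imaging.read_camera("top");b=imaging.read_camera("scene")
A=cv2.resize(a[240:310,255:345],None,fx=5,fy=5,interpolation=cv2.INTER_CUBIC)
B=cv2.resize(b[190:260,305:395],None,fx=5,fy=5,interpolation=cv2.INTER_CUBIC)
cv2.imwrite("pics/e.png",np.vstack([A,B])[:600] if 0 else cv2.resize(np.hstack([A,B]),(800,311)))
E
```

```text
[[ 0.001   0.2923  0.9563  0.4278]
 [ 0.004   0.9563 -0.2923  0.2296]
 [-1.      0.0041 -0.0002  0.2128]
 [ 0.      0.      0.      1.    ]] [ 0.229  -0.4988 -1.5423]
foot [0.4273 0.2303 0.1008 1.    ]
```

View pics/e.png

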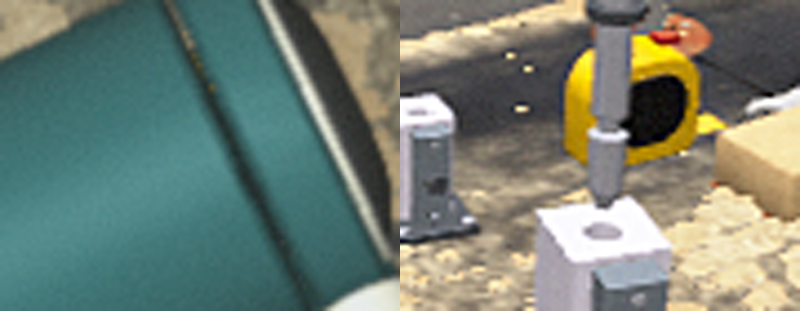

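Request:
{"name": "jog_arm", "arguments": {"rows": [[0.004,0,0,0,0,0,0],[0.008,0,0,0,0,0,0],[0.012,0,0,0,0,0,0],[0.016,0,0,0,0,0,0],[0.018,0,0,0,0,0,0],[0.018,0,0,0,0,0,0],[0.018,0,0,0,0,0,0]]}}

```text
time: 8.55
tool_pos: [0.4283, 0.23, 0.1956]
tcp_rot: [0.237, 1.556, -0.229]
wrist_force: [-0.2, 0.3, -2.1]
width: 0.27
```

Request:
{"name": "jog_arm", "arguments": {"rows": [[0.002,0,0,0,0,0,0],[0.004,0,0,0,0,0,0],[0.006,0,0,0,0,0,0],[0.006,0,0,0,0,0,0]]}}

```text
time: 8.95
tool_pos: [0.4281, 0.2299, 0.1891]
tcp_rot: [0.237, 1.557, -0.229]
wrist_force: [-0.2, -0.1, -1.7]
width: 0.271
```

Request:
{"name": "jog_arm", "arguments": {"rows": [[0.002,0,0,0,0,0,0],[0.004,0,0,0,0,0,0],[0.006,0,0,0,0,0,0],[0.006,0,0,0,0,0,0]]}}

```text
time: 9.35
tool_pos: [0.4284, 0.2298, 0.183]
tcp_rot: [0.236, 1.556, -0.229]
wrist_force: [0.7, 0.3, -3.0]
width: 0.271
```

Request:
{"name": "jog_arm", "arguments": {"rows": [[0.002,0,0,0,0,0,0],[0.004,0,0,0,0,0,0],[0.006,0,0,0,0,0,0],[0.006,0,0,0,0,0,0]]}}

```text
time: 9.75
tool_pos: [0.4287, 0.2299, 0.178]
tcp_rot: [0.236, 1.556, -0.229]
wrist_force: [-0.5, -1.6, 4.5]
width: 0.269
```

Request:
{"name": "jog_arm", "arguments": {"rows": [[0.002,0,0,0,0,0,0],[0.004,0,0,0,0,0,0],[0.005,0,0,0,0,0,0],[0.005,0,0,0,0,0,0]]}}

```text
time: 10.15
tool_pos: [0.4285, 0.2297, 0.1722]
tcp_rot: [0.236, 1.556, -0.229]
wrist_force: [0.6, -1.3, -1.5]
width: 0.276
```

Request:
{"name": "jog_arm", "arguments": {"rows": [[0.002,0,0,0,0,0,0],[0.004,0,0,0,0,0,0],[0.006,0,0,0,0,0,0],[0.006,0,0,0,0,0,0]]}}

```text
time: 10.55
tool_pos: [0.4284, 0.2297, 0.1656]
tcp_rot: [0.236, 1.556, -0.229]
wrist_force: [1.0, -0.1, -2.6]
width: 0.27
```

Request:
{"name": "jog_arm", "arguments": {"rows": [[0.002,0,0,0,0,0,0],[0.004,0,0,0,0,0,0],[0.006,0,0,0,0,0,0],[0.006,0,0,0,0,0,0]]}}

```text
time: 10.95
tool_pos: [0.4284, 0.2297, 0.1591]
tcp_rot: [0.236, 1.556, -0.229]
wrist_force: [1.0, -0.8, -3.4]
width: 0.27
```

Request:
{"name": "jog_arm", "arguments": {"rows": [[0.002,0,0,0,0,0,0],[0.004,0,0,0,0,0,0],[0.004,0,0,0,0,0,0]]}}

```text
time: 11.25
tool_pos: [0.4285, 0.2297, 0.155]
tcp_rot: [0.236, 1.556, -0.229]
wrist_force: [0.5, -1.2, -0.3]
width: 0.268
```

Request:
{"name": "jog_arm", "arguments": {"rows": [[0.001,0,0,0,0,0,0],[0.002,0,0,0,0,0,0],[0.003,0,0,0,0,0,0],[0.003,0,0,0,0,0,0]]}}

```text
time: 11.65
tool_pos: [0.4285, 0.2298, 0.152]
tcp_rot: [0.236, 1.556, -0.229]
wrist_force: [-1.7, -1.1, 1.8]
width: 0.273
```

Request:
{"name": "jog_arm", "arguments": {"rows": [[0.001,0,0,0,0,0,0],[0.002,0,0,0,0,0,0],[0.003,0,0,0,0,0,0],[0.003,0,0,0,0,0,0]]}}

```text
time: 12.05
tool_pos: [0.4283, 0.2297, 0.1482]
tcp_rot: [0.236, 1.556, -0.229]
wrist_force: [0.7, -1.4, -1.2]
width: 0.273
```

Request:
{"name": "jog_arm", "arguments": {"rows": [[0.001,0,0,0,0,0,0],[0.002,0,0,0,0,0,0],[0.002,0,0,0,0,0,0]]}}

```text
time: 12.35
tool_pos: [0.4285, 0.2298, 0.1462]
tcp_rot: [0.236, 1.556, -0.229]
wrist_force: [0.1, -1.1, 3.1]
width: 0.274
```

Request:
{"name": "jog_arm", "arguments": {"rows": [[0.001,0,0,0,0,0,0],[0.002,0,0,0,0,0,0],[0.002,0,0,0,0,0,0]]}}

```text
time: 12.65
tool_pos: [0.4286, 0.2299, 0.1453]
tcp_rot: [0.236, 1.556, -0.229]
wrist_force: [-4.0, -1.0, 9.8]
width: 0.27
```

Request:
{"name": "jog_arm", "arguments": {"rows": [[0.001,0,0,0,0,0,0],[0.0015,0,0,0,0,0,0],[0.0015,0,0,0,0,0,0]]}}

```text
time: 12.95
tool_pos: [0.4287, 0.23, 0.1452]
tcp_rot: [0.236, 1.556, -0.229]
wrist_force: [-3.1, -2.7, 11.0]
width: 0.266
```

Push has reached about 13 N with no further headway, so the post is home. Letting go here.

Request:
{"name": "jog_arm", "arguments": {"rows": [[0.001,0,0,0,0,0,25],[0.0,0,0,0,0,0,40],[0,0,0,0,0,0,60],[0,0,0,0,0,0,60],[0,0,0,0,0,0,60]]}}

```text
time: 13.45
tool_pos: [0.4284, 0.2299, 0.1447]
tcp_rot: [0.236, 1.557, -0.229]
wrist_force: [0.1, 0.4, -1.0]
width: 0.6
```

Request:
{"name": "jog_arm", "arguments": {"rows": [[-0.02,0,0,0,0,0,60],[-0.05,0,0,0,0,0,60],[-0.09,0,0,0,0,0,60],[-0.12,0,0,0,0,0,60],[-0.15,0,0.0,0,0,0,60],[-0.15,0,0.0,0,0,0,60],[-0.15,0,0,0,0,0,60]]}}

```text
time: 14.15
tool_pos: [0.4285, 0.2295, 0.2952]
tcp_rot: [0.237, 1.555, -0.229]
wrist_force: [0.4, 0.0, -0.4]
width: 0.602
```

```bash
python3 - <<'E'
from h import *
import cv2
T=tool();np.save("T3.npy",T);w=imaging.read_camera("wrist");b=imaging.read_camera("scene")
A=cv2.resize(w[100:300,200:430],(460,400),interpolation=cv2.INTER_CUBIC)
B=cv2.resize(b[180:305,300:400],(320,400),interpolation=cv2.INTER_CUBIC)
cv2.imwrite("pics/f.png",np.hstack([A,B]));print(T)
E
```

```text
[[ 0.0035  0.2921  0.9564  0.4285]
 [ 0.0046  0.9564 -0.2922  0.2295]
 [-1.      0.0055  0.002   0.2952]
 [ 0.      0.      0.      1.    ]]
```

View pics/f.png

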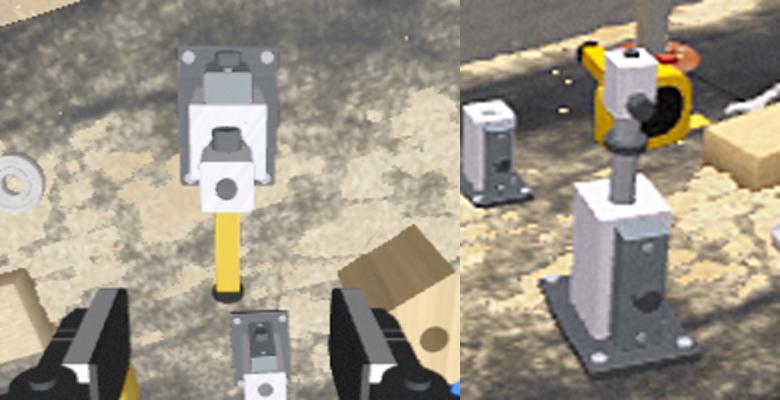

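Post stands in the holder with its arm along the pointer (wrist crop: screw at (227,188), pad at (227,295)). Next I check its height in two views, to see whether it sprang back up.

```bash
python3 - <<'E'
from h import *
T=np.load("T3.npy")
a=wray(T,(313.5,194));s=cam("scene",(353.4,196.25))
print(tri(a,s),tri(wray(T,(313.5,247.5)),cam("scene",(300+(585-460)/3.2,180+48/3.2))))
# height from scene alone along bore axis (bore ref 350.5,242.25 -> .091)
o,d=s
for z in(.178,.181,.185,.191):
    c=np.linalg.inv(np.array(imaging.camera_params('scene')['T']))@np.array([.427,.2303,z,1]);p=imaging.camera_params('scene');w=np.linalg.inv(T@np.array(imaging.camera_params('wrist')['T_tool_cam']))@np.array([.427,.2303,z,1]);q=imaging.camera_params('wrist')
    print(z,p['fx']*c[:2]/c[2]+[p['cx'],p['cy']],q['fx']*w[:2]/w[2]+[q['cx'],q['cy']])
print(monitor.read_state()['wrist_force'])
E
```

```text
(array([0.4274, 0.2287, 0.1822]), [0.0009, 0.0009]) (array([0.4895, 0.2109, 0.1575]), [0.0004, 0.0004])
0.178 [352.2284 198.5635] [314.2042 191.2732]
0.181 [352.3198 197.0345] [314.2202 192.2029]
0.185 [352.4422 194.9872] [314.2422 193.4741]
0.191 [352.627  191.8978] [314.2763 195.4516]
[-0.642   0.2676 -0.0667]
```

```bash
python3 -c "
from workcell import finish_job
print(finish_job())"
```

```text
the job is handed in; nothing more can be done
None
```

The stop post is in the large grey holder with its arm along the red pointer. I released it, backed the gripper off 150 mm and handed the job in at about 14 s.

- **Seating:** I felt the ride over the plunger (about 7 N), then light drag, then the ejector. At the bottom the push rose to about 13 N with no further headway, so I let go there.
- **Height after release:** two camera views put the foot about 34 mm above the table (57 mm below the mouth). It was about 33 mm while I was pushing, so within 1 to 2 mm it has not sprung back and the plunger should be in the groove. The plunger itself cannot be seen.
- **Position and direction:** the top screw is about 1.5 mm from the bore's axis as measured. The arm points at about -16°, and I estimated the pointer at about -17°.
- **Other things:** the arm did not come near the bearing, sanding block or tape, but I did not re-measure their positions. No check failed or disagreed.

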